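# Show a guide sleeve to the inspection camera

## Robot

A 6-joint arm with a two-finger parallel gripper is mounted at the origin on the work surface. World frame = base frame: x ahead of the robot, y to its left, z up, the work surface at z = 0. Lengths are in mm, angles in rad, forces in N, time in s.
With the tool pointing down it reaches from about 350 to 875 mm from the base axis. Payload 4.2 kg.
Tool frame: the origin (TCP) lies midway between the tips of the shut fingers; the grasp point (between the pads) lies 19 mm behind it; z points along the fingers, y is the direction in which the jaws open and shut (so a half turn about z gives the same grasp; the last joint's range is limited). The gripper opens to 85 mm and grips with 20 to 120 N. Pads are 22 mm wide; open, the fingers measure 114 mm over their backs; the gripper's body (76 mm by 85 mm) begins 54 mm behind the grasp point. The pads swing forward as they close: fully open they stand 13 mm farther back than shut.
Start: joints at [1.397, 0.385, 0.008, 0, -1.194, -0.259], TCP at [262.1, 567.365, 231.312] pointing down, gripper open.
Joint ranges: [-3.14, 3.14], [-1.21, 2.06], [-1.07, 1.41], [-3.16, 2.05], [-2.99, -0.16], [-3.1, 3.1]. Speed limits (rad/s): [2.79, 2.79, 3.14, 3.14, 3.14, 3.14].

## Interface

Orientations are given as a unit quaternion [x, y, z, w].
In Python, from bench import arm gives the robot as it stands. The module is installed in compiled form; this text tells all that it offers.
- The arm moves only by the tool drive_tool, never from a script. Its argument "moves" is a list that holds one entry, the list of rows, each a list of 7 numbers: the opening, from 0 (shut) to 1 (fully open), then the shift along the tool's x, y, z in m, then the turn, a rotation vector about the tool's x, y, z in rad. In form: [[[hand, dx, dy, dz, wx, wy, wz], ...]]. A call has 1 to 20 rows; each row shifts and turns the pose as measured when the row begins, along the tool's axes as they then stand; what a row does not reach is not made up. A row lasts 1/10 s, in which the tool goes at most 50 mm and 8.59 degrees, less where a joint would pass 70% of its speed; a pose out of reach is approached as far as the arm can. A call with a gripper value outside its range is refused whole. The fingers move at their own pace and stop on an object; the grip force is fixed at half the most. Time passes only in rows, so rows that do not move let the fingers close. It gives the time, the measured TCP pose, the force and the opening at its end, in the units of the state.
- arm.read_state(): the state, without advancing time (a new reading comes with each control period).
- arm.get_image(name): name is "scene" or "top"; returns (picture, depth): 480x640x3 uint8, red, green, blue; 480x640 float32, mm along the optical axis (not along the pixel's ray), 0 where there is no reading.
- arm.camera_params(name): a dict with "fov_y" (degrees; the focal length in pixels is half the picture's height over the tangent of half this angle, whatever the lens; pixels are square), "cx", "cy" (the principal point, pixels), "k1" (the pictures are not rectified: a ray, as slopes to the right and down, at radius r is drawn at 1 + k1 r^2 times it, then the intrinsics apply), "world_from_camera" (4x4, takes a point from camera to world coordinates). Camera axes: x right, y down, z forward; pixel columns grow to the right and rows downward; lengths in mm; the calibration is good to about 2 mm. A picture is of the moment at which its call begins. camera_params takes no time and is no camera call.
- arm.job_done(): hands the job in, once; it reports no verdict.
The state is a dict: "clock": time; "joints": joint angles; "joint_vel": joint speeds; "joint_efforts": joint torques, N m; "position": TCP position; "ee_rot": TCP orientation; "contact_force": force on the tool from outside, world axes, zero at the start; "wrist_torque": the same for the moment, N m; "gripper_width": finger opening in mm.
Only numpy, scipy, OpenCV 4.12 (cv2) and the standard library are available. Lean on these libraries where they do the work, as an engineer would, in place of code of your own. Each camera call takes 0.05 s, during which the arm holds its last target.

## Task

Lift the hollow guide sleeve out of its brackets in the instrument tray and present it to the inspection camera: hold it in the air with the open mouth of its collar facing squarely into the lens, centred on the lens and about 6 cm in front of it. Finish while you are still holding it there, steady, in the gripper alone. Leave the other two instruments in their brackets, everything else on the table where it is, and do not touch the camera or its stand.

Things in the scene. Friction and masses are not known exactly. Their poses are not given: they have to be found in the camera images.
- sleeve_center (a point): Steel guide sleeve in one of the tray's 3 places: tube 16 mm wide, open 10 mm bore right through, 191 mm long, 0.15-0.3 kg, thin round collar (26 mm wide, 16 long) at one end; the only hollow instrument. Point on its axis midway between the combs, near its balance point: grip here. x along the tube to the collar. Starts level, 42 mm above the table, collar away from the robot.
- sleeve_mouth (a point): Centre of the open mouth in the collar's outer face, 86 mm from sleeve_center along x (the plain end is 105 mm the other way). Its x axis points out of the mouth, along the tube.
- lens (a point): Inspection camera's lens, in a white ring light 62 mm wide on a white camera on a post, to the robot's right. Point at the centre of the ring light's front. x points out along the line of sight: towards the robot's left (+y within 0.3 rad) and 0.35 rad (20 degrees) downward. 0.17 to 0.24 m above the table; its height on the post varies.
- focus (a point): Point in mid-air on the line of sight, 60 mm in front of the lens, where the picture is sharp: the centre of the sleeve's mouth belongs here, with the tube along the line of sight on the far side from the lens, so that it rises 20 degrees towards the camera. Same axes as lens.
- camera_stand: Camera stand, not to be touched: white base plate 200 x 160 mm, 14 mm thick, steel post 22 mm wide, 368 mm high. Origin under the post's axis; x points the way the camera looks, level. The plate reaches 60 mm behind and 140 mm in front of the post's axis; the lens is about 150 mm in front of it.
- tray: Instrument tray, fixed: perforated aluminium, blue plastic ends, 274 (x) by 272 (y) mm, walls 61 mm high, floor 9 mm up. Origin under its centre. Brown combs cross it at x = -50 and +50 mm, 10 mm thick; they carry the shafts 34 mm up between post pairs 19 mm apart, 56 mm high. Places along x at y = -68, 0, +68 mm; contents vary. Free for fingers between the combs.
- impactor_center (a point): Solid steel impactor in the tray, to be left: 14 mm shaft, 203 mm long, solid bevelled head 28 mm wide, 38 mm long, at the end away from the robot. Point on its axis midway between the combs; x along it towards the head.
- driver_center (a point): Driver in the tray, to be left: 12 mm steel shaft, thin tip at the end away from the robot, black grip 28 mm wide, 56 mm long, at the near end. Point on its axis midway between the combs; x towards the tip.
- gallipot: Small steel cup, 60 mm wide, 42 mm high, on the far side of the table between tray and camera. Bystander; origin under its centre.
- brush: Cleaning brush with a white handle, about 180 mm long, lying on the table near the robot. Bystander; origin under it.
- retractor: Double-ended flat steel retractor, 150 mm long, 16 mm wide, its ends bent up (30 and 22 mm), lying on the table between tray and camera. Bystander; origin under its middle.

How it is judged (in metres and radians):
On the way:
1. the sleeve has been lifted clear of its brackets and hangs in the gripper alone (height (world z) of sleeve_center above 0.09 m and contact force between sleeve and the fingers above 1 N and contact force between sleeve and tray below 0.05 N), for 0.2 s.
At the end, for the whole second after the job is handed in: Sleeve held by the fingers alone and still, over 90 mm up; its mouth within 18 mm of the point 60 mm before the lens, tube within 0.17 rad of the line of sight, collar towards the lens; the other instruments within 20 mm and the other loose things within 30 mm of their starts (all of step 1 and distance between sleeve_mouth and focus below 0.018 m and angle between the x axis of sleeve_mouth and the x axis of lens, either way round below 0.17 rad and x of sleeve_center in the frame of lens above 0.1 m and contact force between sleeve and camera_stand below 0.05 N and linear speed of sleeve below 0.02 m/s and angular speed of sleeve below 0.15 rad/s and distance of each of impactor_center, driver_center from where it was at the start of the episode below 0.02 m and distance of each of gallipot, brush, retractor from where it was at the start of the episode below 0.03 m); the arm keeps its last pose, push and grip.
It fails at once if the camera or its stand is touched (over 2 N) (contact force between camera_stand and anything else above 2 N).
It fails at once if another instrument moves over 20 mm from its place, or another loose thing on the table over 30 mm (distance of any of impactor_center, driver_center from where it was at the start of the episode above 0.02 m or distance of any of gallipot, brush, retractor from where it was at the start of the episode above 0.03 m).
It also fails if it takes over 37 s, if anything falls off the work surface, if the arm or the gripper's body presses on something with over 40 N, if the wrist force passes 120 N, or if a joint passes its speed limit or range.

## Working session

There is one attempt and no reset: what is moved stays moved. The work goes in short steps, Python scripts to look and compute and a tool call to move; the robot and the scene stay as the last step left them, time stands still between calls to the robot, and variables do not carry over. Pictures are saved under pics/ and viewed, and the job is handed in when it is done.

Besides the shell and the picture viewer there is one more tool, called after "Emit:" as name(argument=value, ...), one argument or row to a line, values as JSON. drive_tool: Moves the arm, as the interface text tells. Its arguments: {"type":"object","properties":{"moves":{"type":"array","items":{"type":"array","items":{"type":"array","items":{"type":"number"}}}}},"required":["moves"]}

```bash
mkdir -p pics; python3 - <<'E'
from bench import arm
import numpy as np,cv2
s=arm.read_state();print(s)
for n in("scene","top"):
    p,d=arm.get_image(n);np.savez(f"{n}0.npz",p=p,d=d)
    cv2.imwrite(f"pics/{n}0.png",p[:,:,::-1]);print(n,arm.camera_params(n))
E
```

```text
{'clock': 0.0, 'joints': array([ 1.39657158e+00,  3.85546404e-01,  6.61933926e-03, -5.29048938e-04,
       -1.19396719e+00, -2.58615353e-01]), 'joint_vel': array([ 0.0010001 ,  0.00049727, -0.00022628,  0.00114392, -0.00125257,
       -0.00112202]), 'joint_efforts': array([-1.39019294e-04, -3.92286336e+01,  1.88395929e+01,  4.18619916e+00,
       -4.77646419e-03, -1.53355995e-06]), 'position': array([261.87815858, 566.84816931, 230.2206978 ]), 'ee_rot': array([ 9.76650916e-01, -2.14829763e-01, -2.01395129e-04,  1.05840080e-03]), 'contact_force': array([-0.57007   ,  0.45104079, -0.0937681 ]), 'wrist_torque': array([-0.05893512, -0.04544812,  0.02473441]), 'gripper_width': 85.42322761556437}
scene {'fov_y': 45.36748911812646, 'cx': 311.9302577441105, 'cy': 233.34808121434986, 'k1': 0.013048760136455105, 'world_from_camera': array([[-3.70656663e-01,  5.45218421e-01, -7.51897939e-01,
         1.38140236e+03],
       [ 9.28719753e-01,  2.25993402e-01, -2.93950000e-01,
         2.38151621e+02],
       [ 9.65701851e-03, -8.07256995e-01, -5.90121078e-01,
         8.21224558e+02],
       [ 0.00000000e+00,  0.00000000e+00,  0.00000000e+00,
         1.00000000e+00]])}
top {'fov_y': 50.035733822790185, 'cx': 316.91464999238684, 'cy': 237.63553395424339, 'k1': -0.05327714731352796, 'world_from_camera': array([[-2.94431918e-02, -9.98151940e-01,  5.31582809e-02,
         4.77247105e+02],
       [-9.99530725e-01,  2.89508192e-02, -1.00089489e-02,
        -9.27736294e+01],
       [ 8.45147595e-03, -5.34280305e-02, -9.98535937e-01,
         1.20770869e+03],
       [ 0.00000000e+00,  0.00000000e+00,  0.00000000e+00,
         1.00000000e+00]])}
```

View pics/scene0.png

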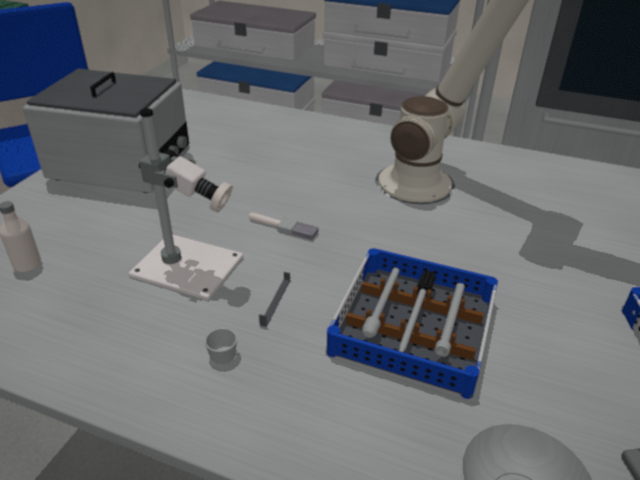

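View pics/top0.png

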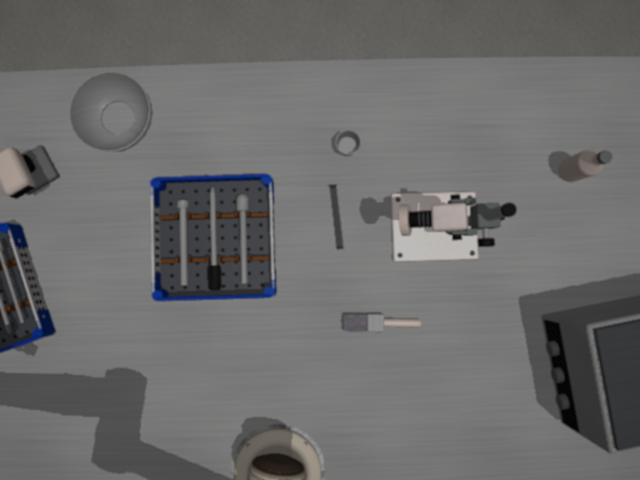

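```bash
cat > h.py <<'E'
import numpy as np,cv2
from bench import arm
def K(c):
    f=240/np.tan(np.radians(c["fov_y"])/2); return np.array([[f,0,c["cx"]],[0,f,c["cy"]],[0,0,1]])
def ray(n,uv):
    c=arm.camera_params(n);T=c["world_from_camera"]
    q=cv2.undistortPoints(np.array(uv,float).reshape(-1,1,2),K(c),np.array([c["k1"],0,0,0.])).reshape(-1,2)
    d=np.c_[q,np.ones(len(q))]@T[:3,:3].T
    return T[:3,3],d
def plane(n,uv,z):
    o,d=ray(n,uv); return o+d*((z-o[2])/d[:,2])[:,None]
def cloud(n,d):
    v,u=np.mgrid[0:480,0:640]; o,r=ray(n,np.c_[u.ravel(),v.ravel()])
    return (o+r*d.reshape(-1,1)).reshape(480,640,3)
def proj(n,P):
    c=arm.camera_params(n);T=np.linalg.inv(c["world_from_camera"])
    return cv2.projectPoints(np.array(P,float).reshape(-1,1,3),cv2.Rodrigues(T[:3,:3])[0],T[:3,3],K(c),np.array([c["k1"],0,0,0.]))[0].reshape(-1,2)
E
python3 - <<'E'
import numpy as np,cv2
s=np.load("scene0.npz")["p"];t=np.load("top0.npz")["p"]
a=cv2.resize(s[240:400,320:510],None,fx=4,fy=3.7,interpolation=cv2.INTER_CUBIC)
cv2.imwrite("pics/z1.png",a[:,:,::-1])
a=cv2.resize(t[165:310,140:290],None,fx=4,fy=4,interpolation=cv2.INTER_CUBIC)
cv2.imwrite("pics/z2.png",a[:,:,::-1])
a=cv2.resize(s[100:310,120:260],None,fx=2.8,fy=2.8,interpolation=cv2.INTER_CUBIC);
b=cv2.resize(t[170:280,350:530],None,fx=4,fy=4,interpolation=cv2.INTER_CUBIC)
cv2.imwrite("pics/z3.png",a[:,:,::-1]);cv2.imwrite("pics/z4.png",b[:,:,::-1])
E
```

```text
(no output)
```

View pics/z1.png

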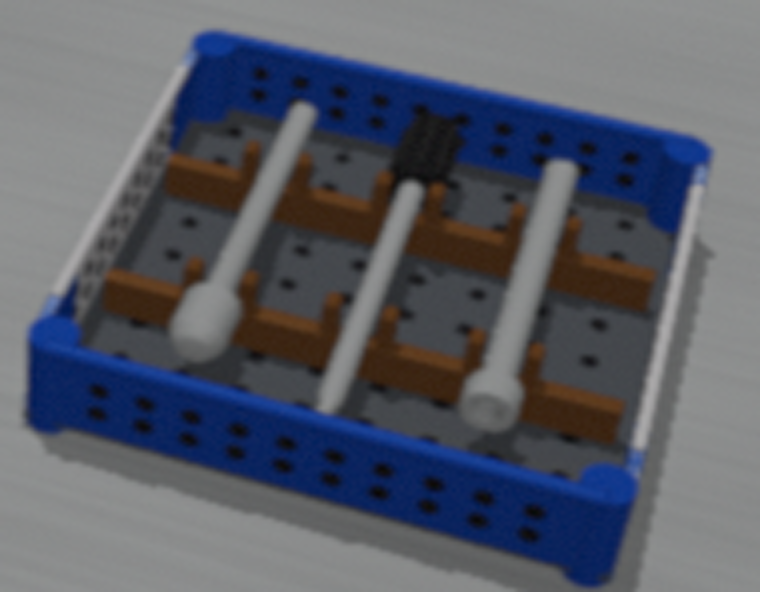

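View pics/z2.png

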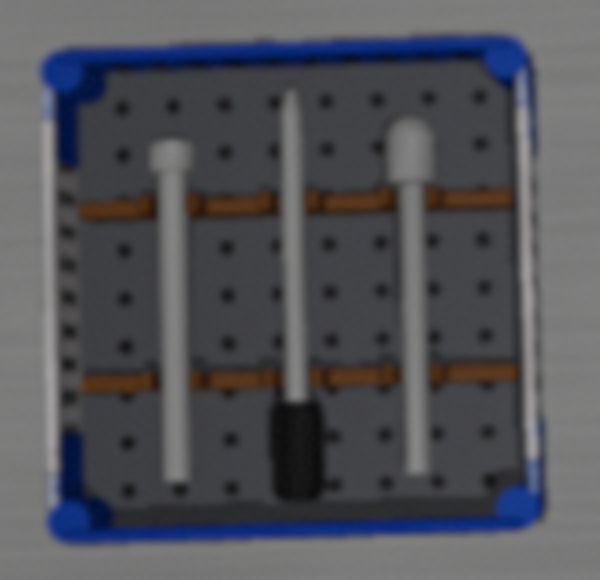

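View pics/z3.png

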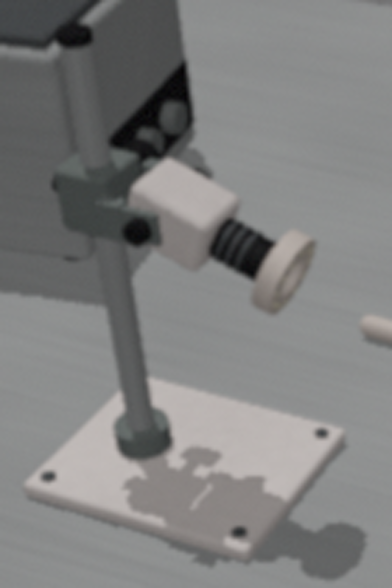

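View pics/z4.png

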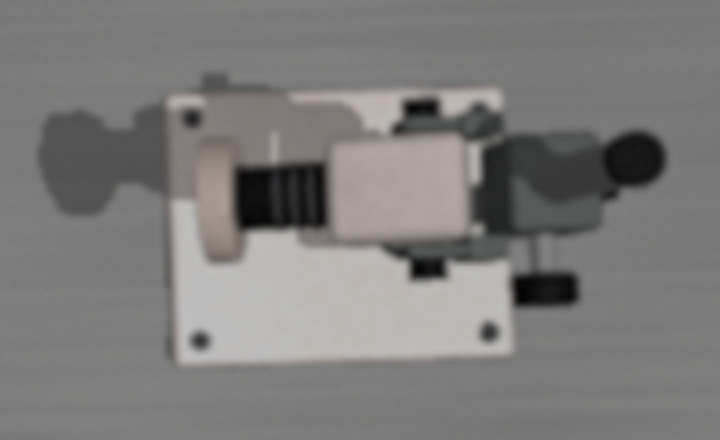

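```bash
python3 - <<'E'
from h import *
np.set_printoptions(precision=1,suppress=True)
t=np.load("top0.npz");s=np.load("scene0.npz")
z2=lambda p:[140+(p[0]+.5)/4-.5,165+(p[1]+.5)/4-.5]
z4=lambda p:[350+(p[0]+.5)/4-.5,170+(p[1]+.5)/4-.5]
print("sleeve collar top face,tail,tube@180",plane("top",[z2((172,139)),z2((177,483)),z2((172.5,180))],42))
print("comb places mid", plane("top",[z2((82,212)),z2((515,199)),z2((82,383)),z2((515,373))],40))
# segment sleeve in top
c=cloud("top",t["d"])
hsv=cv2.cvtColor(t["p"],cv2.COLOR_RGB2HSV)
g=t["p"].astype(int)
roi=np.zeros((480,640),bool);roi[195:290,172:196]=1
m=roi&(g.min(2)>95)&(g.max(2)-g.min(2)<25)
m=cv2.morphologyEx(m.astype(np.uint8),cv2.MORPH_OPEN,np.ones((2,2)))
v,u=np.nonzero(m);P=plane("top",np.c_[u,v],46)[:,:2]
print(len(u),u.min(),u.max(),v.min(),v.max(),np.median(c[v,u][:,2]))
vx,vy,x0,y0=cv2.fitLine(P.astype(np.float32),cv2.DIST_HUBER,0,.01,.01).ravel();print("axis",vx,vy,x0,y0,"extent",np.ptp(P@[vx,vy]))
pr=P@np.array([vx,vy]);print("ends",pr.min(),pr.max())
# tray corners
mb=((g[:,:,2]>90)&(g[:,:,0]<60)).astype(np.uint8);mb[:,:145]=0;mb[:,285:]=0
v,u=np.nonzero(mb);r=cv2.minAreaRect(np.c_[u,v].astype(np.float32));bx=cv2.boxPoints(r);Q=plane("top",bx,61);print("tray",Q,Q.mean(0))
print("plate corners",Q:=plane("top",[z4((167,95)),z4((500,90)),z4((512,354)),z4((177,364))],14),Q.mean(0))
# ring light
m=np.zeros((480,640),bool);m[203:238,397:413]=1
m&=(g.min(2)>100)
q=c[m];print("ring top z",np.percentile(q[:,2],[5,50,95]),m.sum())
c2=cloud("scene",s["d"]);
print(c2[186:212:4,208:236:4])
E
```

```text
sleeve collar top face,tail,tube@180 [[635.6 199.5  42. ]
 [439.9 199.7  42. ]
 [612.1 199.5  42. ]]
comb places mid [[595.6 252.2  40. ]
 [595.7   4.5  40. ]
 [498.  253.5  40. ]
 [496.6   7.   40. ]]
498 179 187 201 285 50.16568653249692
axis 0.9999957 0.0029338866 536.4328 197.29208 extent 190.77323179477912
ends 441.2280285135664 632.0012603083455
tray [[686.9 270.8  61. ]
 [685.9  -7.1  61. ]
 [409.   -7.7  61. ]
 [409.2 266.7  61. ]] [547.7 130.7  61. ]
plate corners [[ 639.5 -282.1   14. ]
 [ 637.3 -479.1   14. ]
 [ 481.9 -479.    14. ]
 [ 482.1 -282.    14. ]] [ 560.2 -380.6   14. ]
ring top z [ 13.1 229.  242.9] 471
[[[ 563.5 -300.5  232.5]
  [ 559.  -294.3  231.4]
  [ 551.7 -289.8  228.3]
  [ 565.9 -271.8  240.6]
  [ 560.5 -266.2  238.9]
  [ 553.2 -261.7  235.8]
  [ 210.7 -455.9   -3.4]]

 [[ 570.4 -296.9  228.1]
  [ 567.7 -289.6  228.3]
  [ 578.4 -273.8  238.2]
  [ 571.3 -269.3  235.2]
  [ 570.2 -261.1  236.5]
  [ 552.9 -262.7  226.3]
  [ 228.2 -446.6   -3.9]]

 [[ 573.9 -295.7  221.3]
  [ 573.4 -287.   223.1]
  [ 583.4 -271.5  232.6]
  [ 578.3 -265.9  231.1]
  [ 567.9 -263.4  225.6]
  [ 543.1 -269.5  209.7]
  [ 248.3 -435.7   -2.3]]

 [[ 574.9 -296.1  212.5]
  [ 587.9 -278.5  224.6]
  [ 585.5 -271.1  225. ]
  [ 583.  -263.8  225.3]
  [ 546.9 -277.2  200.6]
  [ 537.9 -273.5  196.3]
  [ 262.7 -428.1   -4.7]]

 [[ 307.4 -474.7   -2.1]
  [ 589.  -278.8  216. ]
  [ 589.9 -269.2  219. ]
  [ 577.5 -268.2  211.7]
  [ 553.2 -274.2  195.7]
  [ 290.9 -424.4    0.6]
  [ 280.1 -418.8   -4.5]]

 [[ 320.8 -467.2   -4.6]
  [ 588.8 -279.9  206.4]
  [ 587.3 -271.9  207.5]
  [ 568.  -275.   195. ]
  [ 306.9 -427.7   -3. ]
  [ 307.  -415.7    0.1]
  [ 299.9 -408.1   -2.3]]

 [[ 339.9 -455.9   -2.4]
  [ 582.6 -285.   192. ]
  [ 583.5 -275.2  195. ]
  [ 562.2 -279.6  180.7]
  [ 327.8 -415.9    0.5]
  [ 317.7 -410.3   -4.3]
  [ 314.  -400.6   -4.1]]]
```

```bash
python3 - <<'E'
from h import *
np.set_printoptions(precision=1,suppress=True)
for yaw in (0.006,):
  n=np.array([np.sin(yaw)*np.cos(.35),np.cos(yaw)*np.cos(.35),-np.sin(.35)])
  for nm in("scene","top"):
    z=np.load(nm+"0.npz");c=cloud(nm,z["d"]).reshape(-1,3)
    k=(np.linalg.norm(c-[560,-270,215],axis=1)<45)
    q=c[k];h=q@n
    print(nm,len(q),"along n hist",np.histogram(h,bins=np.arange(h.min(),h.max()+2,2)))
    q=q[h>h.max()-14]
    print(q.min(0),q.max(0),np.median(q,0),(q.min(0)+q.max(0))/2)
    mask=np.zeros(480*640,bool);mask[np.nonzero(k)[0][h>h.max()-14]]=1
    v,u=np.nonzero(mask.reshape(480,640));print("px",u.min(),u.max(),v.min(),v.max())
E
```

```text
scene 630 along n hist (array([  8,  16,  21,  16,  12,  18,  20,  16,  11,  21,  14,  16,  16,
         8,   0,  15,  30,  28,  34,  36,  38,  50,  54, 131,   1]), array([-368.1, -366.1, -364.1, -362.1, -360.1, -358.1, -356.1, -354.1,
       -352.1, -350.1, -348.1, -346.1, -344.1, -342.1, -340.1, -338.1,
       -336.1, -334.1, -332.1, -330.1, -328.1, -326.1, -324.1, -322.1,
       -320.1, -318.1]))
[ 530.6 -285.5  180.4] [ 592.2 -257.4  242.7] [ 571.1 -270.5  219. ] [ 561.4 -271.5  211.5]
px 211 231 183 212
top 601 along n hist (array([22, 17, 16, 17, 22, 18, 14, 17, 19, 16, 18, 18, 18, 17, 15, 95, 40,
       28, 35, 33, 33, 33, 33,  7]), array([-367.3, -365.3, -363.3, -361.3, -359.3, -357.3, -355.3, -353.3,
       -351.3, -349.3, -347.3, -345.3, -343.3, -341.3, -339.3, -337.3,
       -335.3, -333.3, -331.3, -329.3, -327.3, -325.3, -323.3, -321.3,
       -319.3]))
[ 530.  -279.   211.5] [ 590.7 -258.2  245.1] [ 557.5 -266.2  237.3] [ 560.3 -268.6  228.3]
px 399 408 204 235
```

```bash
python3 - <<'E'
import numpy as np,cv2
s=np.load("scene0.npz")["p"];t=np.load("top0.npz")["p"]
a=cv2.resize(s[175:220,200:245],None,fx=13,fy=13,interpolation=cv2.INTER_CUBIC)
b=cv2.resize(t[195:245,385:435],None,fx=11,fy=11,interpolation=cv2.INTER_CUBIC)
cv2.imwrite("pics/z5.png",a[:,:,::-1]);cv2.imwrite("pics/z6.png",b[:,:,::-1])
E
```

```text
(no output)
```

View pics/z5.png

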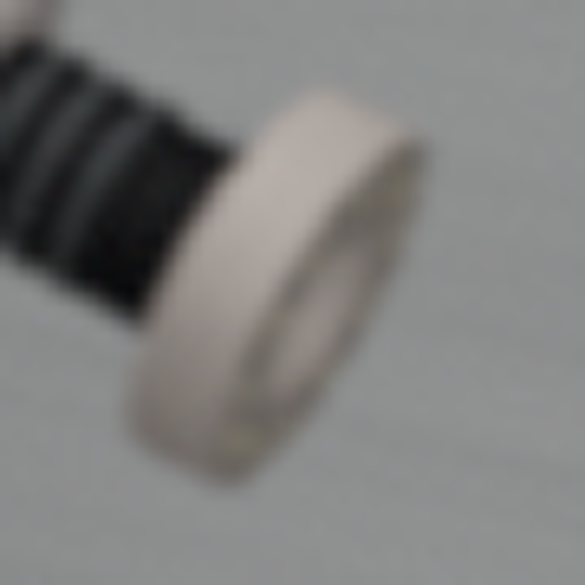

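View pics/z6.png

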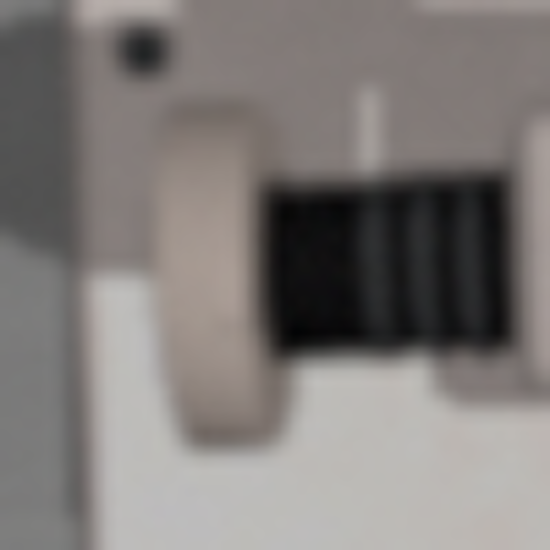

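```bash
python3 - <<'E'
from h import *
np.set_printoptions(precision=1,suppress=True)
n=np.array([.006*np.cos(.35),np.cos(.35),-np.sin(.35)])
o,d=ray("scene",[[224.5,199.1]]);p=o+d[0]*((-321-o@n)/(d[0]@n));print("lens from scene",p)
# front-face points in scene
z=np.load("scene0.npz");c=cloud("scene",z["d"]).reshape(-1,3)
q=c[(np.linalg.norm(c-p,axis=1)<36)];q=q[abs(q@n+321)<3];print(len(q),q.min(0),q.max(0),(q.min(0)+q.max(0))/2)
e2=np.cross(n,[1,0,0]);
print(cv2.minEnclosingCircle(np.c_[q[:,0],q@e2].astype(np.float32)), p@e2)
for L in (p,np.array([561,-269.,210])):
  print(proj("top",[L,L+31*np.array([1,0,0]),L-31*np.array([1,0,0])]))
  print("focus",L+60*n,"center",L+146*n)
E
```

```text
lens from scene [ 557.4 -269.8  206.1]
176 [ 530.6 -279.8  180.4] [ 589.7 -257.4  238.8] [ 560.2 -268.6  209.6]
((560.045166015625, -104.20304870605469), 31.839384078979492) -101.05329910503241
[[401.7 221.5]
 [401.1 205.8]
 [402.3 237.3]]
focus [ 557.7 -213.5  185.5] center [ 558.2 -132.7  156. ]
[[401.6 219.5]
 [400.9 203.7]
 [402.2 235.4]]
focus [ 561.3 -212.6  189.4] center [ 561.8 -131.9  159.9]
```

```bash
cat >> h.py <<'E'
from scipy.spatial.transform import Rotation as R
def Rt(zt,yt):
    z=np.array(zt,float);z/=np.linalg.norm(z);y=np.array(yt,float);y-=z*(y@z);y/=np.linalg.norm(y)
    return R.from_matrix(np.c_[np.cross(y,z),y,z])
def plan(p1,R1,n,hand):
    s=arm.read_state();p=s["position"].copy();r=R.from_quat(s["ee_rot"]);p1=np.array(p1,float)
    print("t",s["clock"],"pos",p.round(1),"F",s["contact_force"].round(1),"w",round(s["gripper_width"],1),"j",s["joints"].round(2))
    print("remaining world",(p1-p).round(1),"rot",(r.inv()*R1).as_rotvec().round(4))
    w=(r.inv()*R1).as_rotvec()/n; dp=(p1-p)/n; rows=[]
    for i in range(n):
        row=[hand]+list((r.inv().apply(dp)/1000).round(4))+list(w.round(4)); r=r*R.from_rotvec(w); rows.append([float(x) for x in row])
    print(rows)
E
python3 - <<'E'
from h import *
plan([547.5,198.3,150],Rt([0,0,-1],[0,-1,0]),16,0.5)
E
```

```text
t 0.1 pos [261.9 566.9 230.3] F [0.1 0.5 1. ] w 85.7 j [ 1.4   0.39  0.01 -0.   -1.19 -0.26]
remaining world [ 285.6 -368.6  -80.3] rot [ 1.90e-03  3.00e-04 -4.33e-01]
[[0.5, 0.0259, 0.0134, 0.005, 0.0001, 0.0, -0.0271], [0.5, 0.0255, 0.0141, 0.005, 0.0001, 0.0, -0.0271], [0.5, 0.0251, 0.0148, 0.005, 0.0001, 0.0, -0.0271], [0.5, 0.0247, 0.0155, 0.005, 0.0001, 0.0, -0.0271], [0.5, 0.0243, 0.0161, 0.005, 0.0001, 0.0, -0.0271], [0.5, 0.0238, 0.0168, 0.005, 0.0001, 0.0, -0.0271], [0.5, 0.0234, 0.0174, 0.005, 0.0001, 0.0, -0.0271], [0.5, 0.0229, 0.018, 0.005, 0.0001, 0.0, -0.0271], [0.5, 0.0224, 0.0187, 0.005, 0.0001, 0.0, -0.0271], [0.5, 0.0219, 0.0193, 0.005, 0.0001, 0.0, -0.0271], [0.5, 0.0213, 0.0198, 0.005, 0.0001, 0.0, -0.0271], [0.5, 0.0208, 0.0204, 0.005, 0.0001, 0.0, -0.0271], [0.5, 0.0202, 0.021, 0.005, 0.0001, 0.0, -0.0271], [0.5, 0.0197, 0.0215, 0.005, 0.0001, 0.0, -0.0271], [0.5, 0.0191, 0.022, 0.005, 0.0001, 0.0, -0.0271], [0.5, 0.0185, 0.0225, 0.005, 0.0001, 0.0, -0.0271]]
```

Emit:
drive_tool(
  moves=[
    [[0.5,0.026,0.013,0.005,0,0,-0.027],[0.5,0.025,0.014,0.005,0,0,-0.027],[0.5,0.025,0.015,0.005,0,0,-0.027],[0.5,0.025,0.015,0.005,0,0,-0.027],[0.5,0.024,0.016,0.005,0,0,-0.027],[0.5,0.024,0.017,0.005,0,0,-0.027],[0.5,0.023,0.017,0.005,0,0,-0.027],[0.5,0.023,0.018,0.005,0,0,-0.027],[0.5,0.022,0.019,0.005,0,0,-0.027],[0.5,0.022,0.019,0.005,0,0,-0.027],[0.5,0.021,0.02,0.005,0,0,-0.027],[0.5,0.021,0.02,0.005,0,0,-0.027],[0.5,0.02,0.021,0.005,0,0,-0.027],[0.5,0.02,0.021,0.005,0,0,-0.027],[0.5,0.019,0.022,0.005,0,0,-0.027]],
  ],
)

```text
clock: 1.6
position: [536.7, 212.1, 146.4]
ee_rot: [1.0, -0.002, -0.005, 0.005]
contact_force: [0.2, 0.3, 0.6]
gripper_width: 42.4
```

```bash
python3 - <<'E'
from h import *
plan([547.5,198.3,130],Rt([0,0,-1],[0,-1,0]),4,0.5)
E
```

```text
t 1.6 pos [536.7 212.1 146.4] F [0.2 0.3 0.6] w 42.4 j [ 0.66  0.38 -0.22  0.   -0.98  0.91]
remaining world [ 10.8 -13.8 -16.4] rot [ 0.0106  0.0097 -0.0047]
[[0.5, 0.0028, 0.0034, 0.0041, 0.0027, 0.0024, -0.0012], [0.5, 0.0027, 0.0034, 0.0041, 0.0027, 0.0024, -0.0012], [0.5, 0.0027, 0.0034, 0.0041, 0.0027, 0.0024, -0.0012], [0.5, 0.0027, 0.0034, 0.0041, 0.0027, 0.0024, -0.0012]]
```

Emit:
drive_tool(
  moves=[
    [[0.5,0.003,0.003,0.004,0.003,0.002,-0.001],[0.5,0.003,0.003,0.004,0.003,0.002,-0.001],[0.5,0.003,0.003,0.004,0.003,0.002,-0.001],[0.5,0.003,0.003,0.004,0.003,0.002,-0.001],[0.5,0,0,0,0,0,0]],
  ],
)

```text
clock: 2.1
position: [548.6, 197.5, 127.0]
ee_rot: [1.0, -0.002, -0.003, -0.0]
contact_force: [0.2, -1.1, 0.1]
gripper_width: 42.9
```

```bash
python3 - <<'E'
from h import *
plan([547.5,198.3,23],Rt([0,0,-1],[0,-1,0]),8,0.5)
for n in("scene","top"):
    p,d=arm.get_image(n);np.savez(n+"1.npz",p=p,d=d)
    a=p[170:400,300:530] if n=="scene" else p[150:320,130:300]
    cv2.imwrite(f"pics/{n}1.png",cv2.resize(a,(600,600),interpolation=cv2.INTER_CUBIC)[:,:,::-1])
E
```

```text
t 2.1 pos [548.6 197.5 127. ] F [ 0.2 -1.1  0.1] w 42.9 j [ 0.62  0.41 -0.23 -0.   -0.93  0.95]
remaining world [  -1.1    0.8 -104. ] rot [-0.0002  0.0051 -0.004 ]
[[0.5, -0.0001, -0.0001, 0.013, -0.0, 0.0006, -0.0005], [0.5, -0.0001, -0.0001, 0.013, -0.0, 0.0006, -0.0005], [0.5, -0.0001, -0.0001, 0.013, -0.0, 0.0006, -0.0005], [0.5, -0.0001, -0.0001, 0.013, -0.0, 0.0006, -0.0005], [0.5, -0.0001, -0.0001, 0.013, -0.0, 0.0006, -0.0005], [0.5, -0.0001, -0.0001, 0.013, -0.0, 0.0006, -0.0005], [0.5, -0.0001, -0.0001, 0.013, -0.0, 0.0006, -0.0005], [0.5, -0.0001, -0.0001, 0.013, -0.0, 0.0006, -0.0005]]
```

View pics/scene1.png

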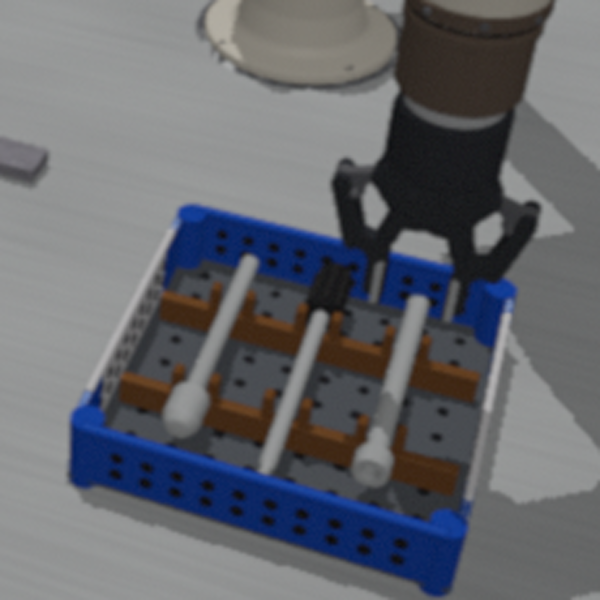

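View pics/top1.png

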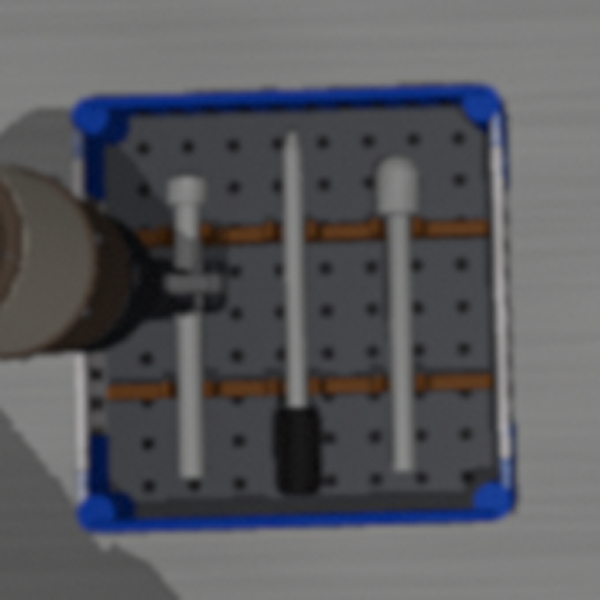

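Emit:
drive_tool(
  moves=[
    [[0.5,0,0,0.013,0,0.001,-0.001],[0.5,0,0,0.013,0,0.001,-0.001],[0.5,0,0,0.013,0,0.001,-0.001],[0.5,0,0,0.013,0,0.001,0],[0.5,0,0,0.013,0,0,0],[0.5,0,0,0.013,0,0,0],[0.5,0,0,0.01,0,0,0],[0.5,0,0,0.007,0,0,0],[0.5,0,0,0,0,0,0]],
  ],
)

```text
clock: 3.1
position: [550.1, 203.0, 31.7]
ee_rot: [1.0, 0.003, 0.004, -0.002]
contact_force: [-0.1, -0.8, 1.3]
gripper_width: 42.6
```

```bash
python3 - <<'E'
from h import *
plan([547.5,198.3,23],Rt([0,0,-1],[0,-1,0]),2,0.5)
E
```

```text
t 3.1 pos [550.1 203.   31.7] F [-0.1 -0.8  1.3] w 42.6 j [ 0.63  0.53 -0.33  0.   -0.7   0.95]
remaining world [-2.6 -4.7 -8.7] rot [-0.0049 -0.0075  0.0057]
[[0.5, -0.0014, 0.0024, 0.0043, -0.0025, -0.0037, 0.0028], [0.5, -0.0013, 0.0024, 0.0043, -0.0025, -0.0037, 0.0028]]
```

Emit:
drive_tool(
  moves=[
    [[0.5,-0.001,0.002,0.004,-0.002,-0.004,0.003],[0.5,-0.001,0.002,0.004,-0.002,-0.003,0.003],[0.5,0,0,0,0,0,0]],
  ],
)

```text
clock: 3.4
position: [548.7, 199.0, 23.8]
ee_rot: [1.0, -0.0, 0.001, -0.001]
contact_force: [-0.1, 0.1, -0.1]
gripper_width: 42.3
```

```bash
python3 - <<'E'
from h import *
plan([547.5,198.3,23],Rt([0,0,-1],[0,-1,0]),2,0.5)
E
```

```text
t 3.4 pos [548.7 199.   23.8] F [-0.1  0.1 -0.1] w 42.3 j [ 0.63  0.54 -0.33 -0.   -0.69  0.95]
remaining world [-1.2 -0.7 -0.8] rot [-0.0014 -0.0014 -0.0007]
[[0.5, -0.0006, 0.0004, 0.0004, -0.0007, -0.0007, -0.0004], [0.5, -0.0006, 0.0004, 0.0004, -0.0007, -0.0007, -0.0004]]
```

Now close.

Emit:
drive_tool(
  moves=[
    [[0,-0.001,0.001,0.001,-0.001,-0.001,0],[0,0,0,0,0,0,0],[0,0,0,0,0,0,0],[0,0,0,0,0,0,0],[0,0,0,0,0,0,0],[0,0,0,0,0,0,0],[0,0,0,0,0,0,0],[0,0,0,0,0,0,0]],
  ],
)

```text
clock: 4.2
position: [548.1, 198.0, 23.3]
ee_rot: [1.0, -0.0, 0.001, -0.001]
contact_force: [-0.6, -0.0, -0.4]
gripper_width: 14.4
```

```bash
python3 - <<'E'
from h import *
plan([547.5,198.3,143],Rt([0,0,-1],[0,-1,0]),10,0)
E
```

```text
t 4.2 pos [548.1 198.   23.3] F [-0.6 -0.  -0.4] w 14.4 j [ 0.62  0.54 -0.34 -0.   -0.69  0.95]
remaining world [ -0.6   0.3 119.7] rot [-0.0012 -0.0016 -0.0009]
[[0.0, -0.0, -0.0, -0.012, -0.0001, -0.0002, -0.0001], [0.0, -0.0, -0.0, -0.012, -0.0001, -0.0002, -0.0001], [0.0, -0.0, -0.0, -0.012, -0.0001, -0.0002, -0.0001], [0.0, -0.0, -0.0, -0.012, -0.0001, -0.0002, -0.0001], [0.0, -0.0, -0.0, -0.012, -0.0001, -0.0002, -0.0001], [0.0, -0.0, -0.0, -0.012, -0.0001, -0.0002, -0.0001], [0.0, -0.0, -0.0, -0.012, -0.0001, -0.0002, -0.0001], [0.0, -0.0001, -0.0, -0.012, -0.0001, -0.0002, -0.0001], [0.0, -0.0001, -0.0, -0.012, -0.0001, -0.0002, -0.0001], [0.0, -0.0001, -0.0, -0.012, -0.0001, -0.0002, -0.0001]]
```

Emit:
drive_tool(
  moves=[
    [[0,0,0,-0.005,0,0,0],[0,0,0,-0.01,0,0,0],[0,0,0,-0.012,0,0,0],[0,0,0,-0.013,0,0,0],[0,0,0,-0.013,0,0,0],[0,0,0,-0.013,0,0,0],[0,0,0,-0.013,0,0,0],[0,0,0,-0.013,0,0,0],[0,0,0,-0.013,0,0,0],[0,0,0,-0.013,0,0,0],[0,0,0,-0.008,0,0,0],[0,0,0,-0.004,0,0,0],[0,0,0,0,0,0,0],[0,0,0,0,0,0,0]],
  ],
)

```text
clock: 5.6
position: [546.6, 197.4, 168.7]
ee_rot: [1.0, -0.001, 0.003, -0.003]
contact_force: [0.4, 0.6, -2.3]
gripper_width: 14.2
```

```bash
python3 - <<'E'
from h import *
plan([555,20,170],Rt([0,0,-1],[-1,0,0]),20,0)
for n in("scene","top"):
    p,d=arm.get_image(n);np.savez(n+"2.npz",p=p,d=d)
    a=p[120:400,280:560] if n=="scene" else p[130:320,110:300]
    cv2.imwrite(f"pics/{n}2.png",cv2.resize(a,(600,600),interpolation=cv2.INTER_CUBIC)[:,:,::-1])
E
```

```text
t 5.6 pos [546.6 197.4 168.7] F [ 0.4  0.6 -2.3] w 14.2 j [ 0.62  0.36 -0.2  -0.   -1.01  0.95]
remaining world [   8.4 -177.4    1.3] rot [-8.900e-03 -2.000e-04  1.569e+00]
[[0.0, 0.0004, 0.0089, -0.0001, -0.0004, -0.0, 0.0785], [0.0, 0.0011, 0.0088, -0.0001, -0.0004, -0.0, 0.0785], [0.0, 0.0018, 0.0087, -0.0001, -0.0004, -0.0, 0.0785], [0.0, 0.0025, 0.0085, -0.0001, -0.0004, -0.0, 0.0785], [0.0, 0.0032, 0.0083, -0.0001, -0.0004, -0.0, 0.0785], [0.0, 0.0038, 0.008, -0.0001, -0.0004, -0.0, 0.0785], [0.0, 0.0044, 0.0077, -0.0001, -0.0004, -0.0, 0.0785], [0.0, 0.005, 0.0073, -0.0001, -0.0004, -0.0, 0.0785], [0.0, 0.0056, 0.0069, -0.0001, -0.0004, -0.0, 0.0785], [0.0, 0.0061, 0.0065, -0.0001, -0.0004, -0.0, 0.0785], [0.0, 0.0066, 0.006, -0.0001, -0.0004, -0.0, 0.0785], [0.0, 0.007, 0.0054, -0.0001, -0.0004, -0.0, 0.0785], [0.0, 0.0074, 0.0049, -0.0001, -0.0004, -0.0, 0.0785], [0.0, 0.0078, 0.0043, -0.0001, -0.0004, -0.0, 0.0785], [0.0, 0.0081, 0.0036, -0.0001, -0.0004, -0.0, 0.0785], [0.0, 0.0084, 0.003, -0.0001, -0.0004, -0.0, 0.0785], [0.0, 0.0086, 0.0023, -0.0001, -0.0004, -0.0, 0.0785], [0.0, 0.0087, 0.0017, -0.0001, -0.0004, -0.0, 0.0785], [0.0, 0.0088, 0.001, -0.0001, -0.0004, -0.0, 0.0785], [0.0, 0.0089, 0.0003, -0.0001, -0.0004, -0.0, 0.0785]]
```

View pics/scene2.png

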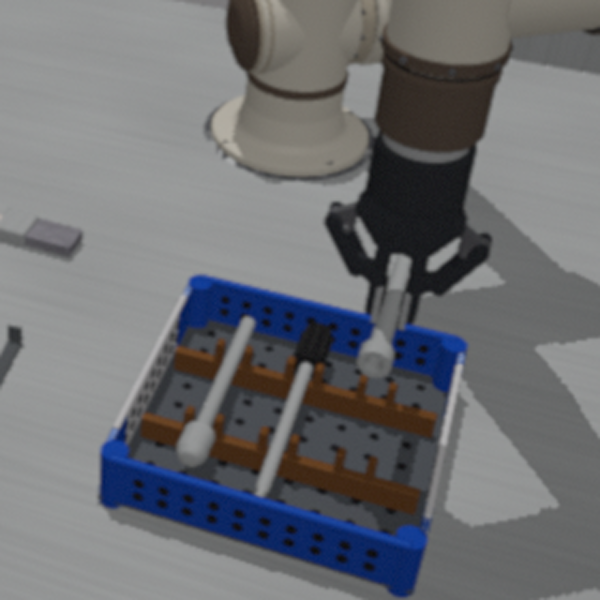

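View pics/top2.png

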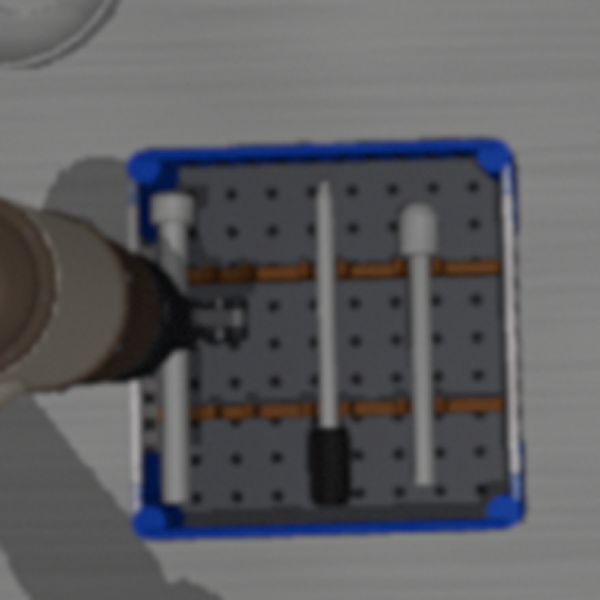

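Emit:
drive_tool(
  moves=[
    [[0,0,0.005,0,0,0,0.04],[0,0.001,0.009,0,0,0,0.078],[0,0.002,0.009,0,0,0,0.078],[0,0.003,0.008,0,0,0,0.078],[0,0.003,0.008,0,0,0,0.078],[0,0.004,0.008,0,0,0,0.078],[0,0.004,0.008,0,0,0,0.078],[0,0.005,0.007,0,0,0,0.078],[0,0.006,0.007,0,0,0,0.078],[0,0.006,0.006,0,0,0,0.078],[0,0.007,0.006,0,0,0,0.078],[0,0.007,0.005,0,0,0,0.078],[0,0.007,0.005,0,0,0,0.078],[0,0.008,0.004,0,0,0,0.078],[0,0.008,0.004,0,0,0,0.078],[0,0.008,0.003,0,0,0,0.078],[0,0.009,0.002,0,0,0,0.078],[0,0.009,0.002,0,0,0,0.078],[0,0.009,0.001,0,0,0,0.078],[0,0.005,0,0,0,0,0.04]],
  ],
)

```text
clock: 7.7
position: [551.7, 19.4, 152.2]
ee_rot: [0.715, -0.699, -0.006, 0.011]
contact_force: [0.5, 0.3, -2.3]
gripper_width: 13.9
```

```bash
python3 - <<'E'
from h import *
n=np.array([.006*np.cos(.35),np.cos(.35),-np.sin(.35)])
up=np.array([0,np.sin(.35),np.cos(.35)])
F=np.array([560.6,-212.3,189]);C=F+86*n
tcp=C-19*up; print("tcp goal",tcp, C)
Rg=Rt(-up,np.cross(-up,-n))
# stage 1: same lateral, 100mm back along n, tilted
plan(tcp+70*n+[0,0,25],Rg,8,0)
E
```

```text
tcp goal [ 561.08471632 -138.02900504  141.66270701] [ 561.08471632 -131.5139467   159.51078856]
t 7.7 pos [551.7  19.4 152.2] F [ 0.5  0.3 -2.3] w 13.9 j [ 0.33  0.34 -0.27 -0.   -0.98 -0.31]
remaining world [  9.8 -91.7  -9.5] rot [0.0212 0.3426 0.0323]
[[0.0, 0.0115, -0.001, 0.0012, 0.0027, 0.0428, 0.004], [0.0, 0.0114, -0.001, 0.0017, 0.0027, 0.0428, 0.004], [0.0, 0.0113, -0.0011, 0.0022, 0.0027, 0.0428, 0.004], [0.0, 0.0112, -0.0011, 0.0027, 0.0027, 0.0428, 0.004], [0.0, 0.0111, -0.0012, 0.0032, 0.0027, 0.0428, 0.004], [0.0, 0.0109, -0.0012, 0.0037, 0.0027, 0.0428, 0.004], [0.0, 0.0107, -0.0012, 0.0041, 0.0027, 0.0428, 0.004], [0.0, 0.0106, -0.0013, 0.0046, 0.0027, 0.0428, 0.004]]
```

Emit:
drive_tool(
  moves=[
    [[0,0.006,0,0,0.001,0.02,0.002],[0,0.011,-0.001,0.001,0.003,0.043,0.004],[0,0.011,-0.001,0.002,0.003,0.043,0.004],[0,0.011,-0.001,0.002,0.003,0.043,0.004],[0,0.011,-0.001,0.003,0.003,0.043,0.004],[0,0.011,-0.001,0.003,0.003,0.043,0.004],[0,0.011,-0.001,0.004,0.003,0.043,0.004],[0,0.011,-0.001,0.004,0.003,0.043,0.004],[0,0.006,-0.001,0.003,0.001,0.022,0.002],[0,0,0,0,0,0,0],[0,0,0,0,0,0,0]],
  ],
)

```text
clock: 8.8
position: [560.0, -76.0, 140.3]
ee_rot: [0.697, -0.692, 0.13, 0.132]
contact_force: [-0.7, -0.1, -1.3]
gripper_width: 14.2
```

```bash
cat >> h.py <<'E'
nn=np.array([.006*np.cos(.35),np.cos(.35),-np.sin(.35)]);up=np.array([0,np.sin(.35),np.cos(.35)])
F=np.array([560.6,-212.3,189]);tcpg=F+86*nn-19*up;Rg=Rt(-up,np.cross(-up,-nn))
E
python3 - <<'E'
from h import *
plan(tcpg+40*nn,Rg,5,0)
for n in("scene","top"):
    p,d=arm.get_image(n);np.savez(n+"3.npz",p=p,d=d)
    a=p[110:330,130:430] if n=="scene" else p[130:330,220:500]
    cv2.imwrite(f"pics/{n}3.png",cv2.resize(a,None,fx=2.6,fy=2.6,interpolation=cv2.INTER_CUBIC)[:,:,::-1])
E
```

```text
t 8.8 pos [560.  -76.  140.3] F [-0.7 -0.1 -1.3] w 14.2 j [ 0.32  0.38 -0.46  0.45 -0.9  -0.62]
remaining world [  1.3 -24.5 -12.3] rot [ 0.001  -0.0219  0.0129]
[[0.0, 0.0037, -0.0002, 0.0041, 0.0002, -0.0044, 0.0026], [0.0, 0.0037, -0.0002, 0.0041, 0.0002, -0.0044, 0.0026], [0.0, 0.0037, -0.0003, 0.004, 0.0002, -0.0044, 0.0026], [0.0, 0.0037, -0.0003, 0.004, 0.0002, -0.0044, 0.0026], [0.0, 0.0037, -0.0003, 0.004, 0.0002, -0.0044, 0.0026]]
```

View pics/scene3.png

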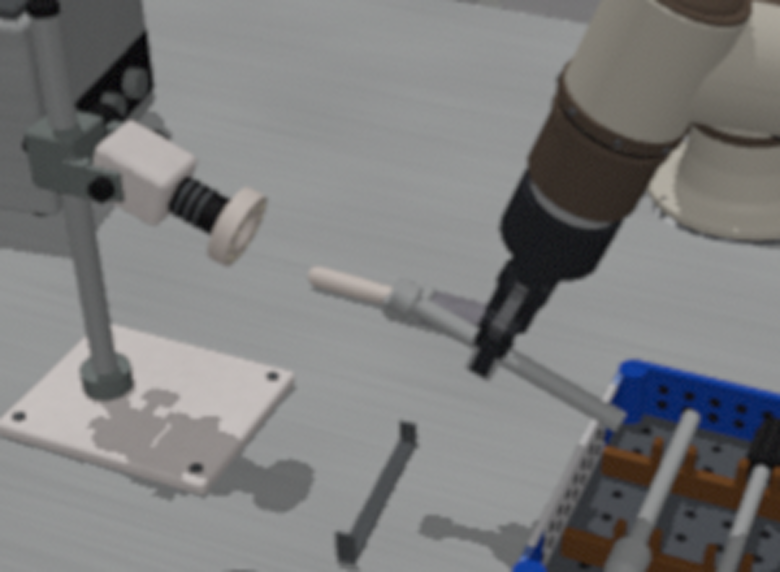

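View pics/top3.png

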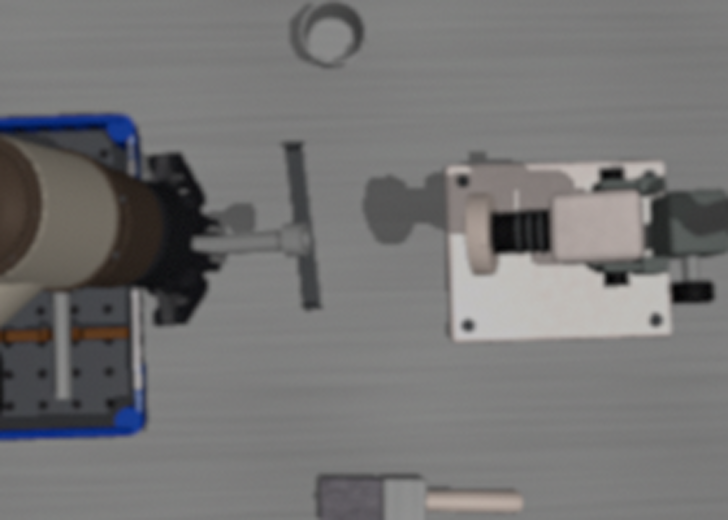

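Emit:
drive_tool(
  moves=[
    [[0,0.004,0,0.004,0,-0.004,0.003],[0,0.004,0,0.004,0,-0.004,0.003],[0,0.004,0,0.004,0,-0.004,0.003],[0,0.004,0,0.004,0,-0.004,0.003],[0,0.003,-0.001,0.004,0,-0.004,0.002],[0,0,0,0,0,0,0],[0,0,0,0,0,0,0]],
  ],
)

```text
clock: 9.6
position: [561.6, -103.2, 128.0]
ee_rot: [-0.693, 0.7, -0.123, -0.122]
contact_force: [-0.2, 0.1, -2.4]
gripper_width: 14.5
```

```bash
python3 - <<'E'
from h import *
np.set_printoptions(precision=3,suppress=True)
plan(tcpg,Rg,8,0)
for n in("scene","top"):
    p,d=arm.get_image(n);np.savez(n+"4.npz",p=p,d=d)
    a=p[150:330,190:430] if n=="scene" else p[180:280,280:440]
    cv2.imwrite(f"pics/{n}4.png",cv2.resize(a,None,fx=3.3 if n=="scene" else 5,fy=3.3 if n=="scene" else 5,interpolation=cv2.INTER_CUBIC)[:,:,::-1])
s=arm.read_state();r=R.from_quat(s["ee_rot"])
m=s["position"]+r.apply([86,0,-19]);print("pred mouth",m,"px",proj("scene",m),proj("top",m))
E
```

```text
t 9.6 pos [ 561.6 -103.2  128. ] F [-0.2  0.1 -2.4] w 14.5 j [ 0.26  0.39 -0.47  0.46 -0.85 -0.59]
remaining world [ -0.5 -34.9  13.7] rot [-0.     0.001 -0.004]
[[0.0, 0.0047, 0.0, -0.0001, -0.0, 0.0001, -0.0005], [0.0, 0.0047, 0.0, -0.0001, -0.0, 0.0001, -0.0005], [0.0, 0.0047, 0.0, -0.0001, -0.0, 0.0001, -0.0005], [0.0, 0.0047, 0.0, -0.0001, -0.0, 0.0001, -0.0005], [0.0, 0.0047, 0.0, -0.0001, -0.0, 0.0001, -0.0005], [0.0, 0.0047, 0.0, -0.0001, -0.0, 0.0001, -0.0005], [0.0, 0.0047, 0.0, -0.0001, -0.0, 0.0001, -0.0005], [0.0, 0.0047, 0.0, -0.0001, -0.0, 0.0001, -0.0005]]
pred mouth [ 560.82  -177.213  175.261] px [[266.904 223.195]] [[353.238 222.404]]
```

View pics/scene4.png

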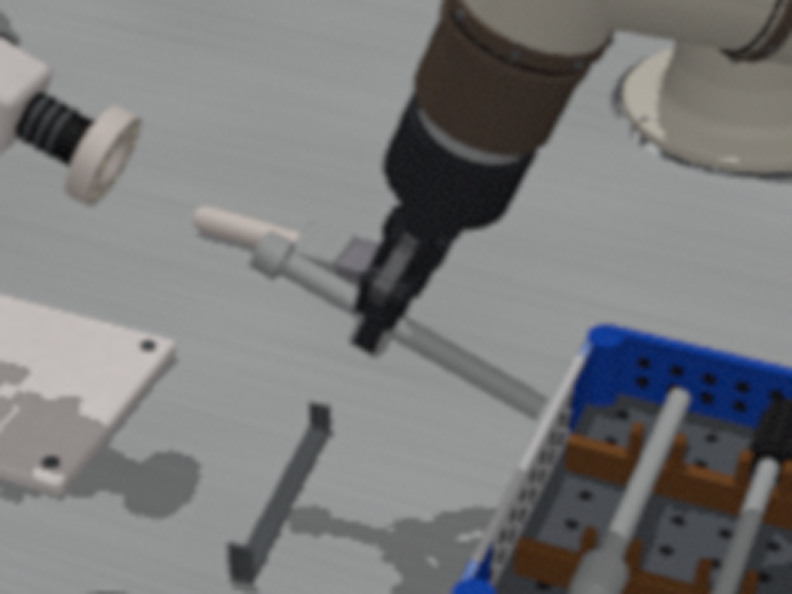

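View pics/top4.png

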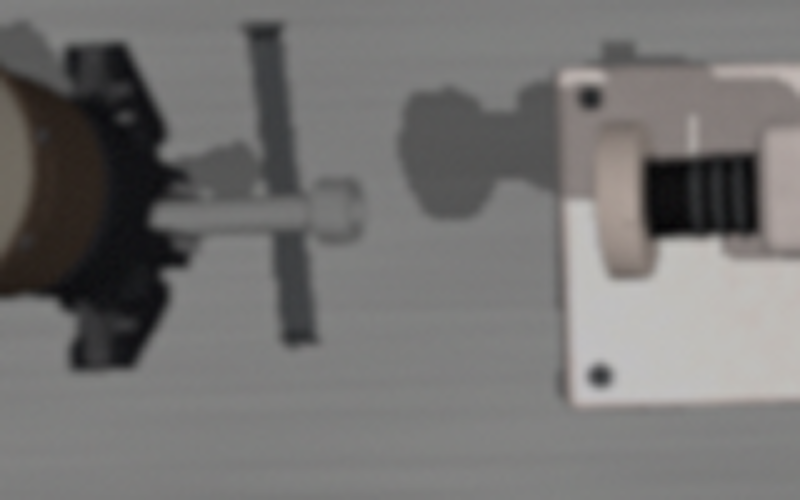

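Emit:
drive_tool(
  moves=[
    [[0,0.003,0,0,0,0,0],[0,0.005,0,0,0,0,0],[0,0.005,0,0,0,0,-0.001],[0,0.005,0,0,0,0,-0.001],[0,0.005,0,0,0,0,-0.001],[0,0.005,0,0,0,0,-0.001],[0,0.005,0,0,0,0,0],[0,0.003,0,0,0,0,0],[0,0.002,0,0,0,0,0],[0,0,0,0,0,0,0],[0,0,0,0,0,0,0],[0,0,0,0,0,0,0]],
  ],
)

```text
clock: 10.9
position: [561.5, -141.6, 142.7]
ee_rot: [-0.695, 0.698, -0.124, -0.122]
contact_force: [0.2, 0.1, -1.0]
gripper_width: 14.0
```

```bash
python3 - <<'E'
from h import *
np.set_printoptions(precision=3,suppress=True)
plan(tcpg,Rg,2,0)
s=arm.read_state();r=R.from_quat(s["ee_rot"])
m=s["position"]+r.apply([86,0,-19]);print("pred mouth",m,"focus",F,"px",proj("scene",m),proj("top",m))
ax=r.apply([1,0,0])
for n in("scene","top"):
    p,d=arm.get_image(n);np.savez(n+"5.npz",p=p,d=d)
    k=3.6;a=p[150:310,180:400] if n=="scene" else p[180:280,280:440]
    if n=="top":k=5
    cv2.imwrite(f"pics/{n}5.png",cv2.resize(a,None,fx=k,fy=k,interpolation=cv2.INTER_CUBIC)[:,:,::-1])
    c=cloud(n,d).reshape(-1,3);t=(c-m)@ax;w=(c-m)-t[:,None]*ax;rad=np.linalg.norm(w,axis=1)
    q=c[(t>-200)&(t<10)&(rad<22)];tt=((q-m)@ax)
    print(n,len(q),"mouth end t",np.percentile(tt,[99,99.9]),"tail",tt.min())
    q=q[(tt>-60)&(tt<-20)|(tt<-115)]
    if len(q)>50:
        v=cv2.fitLine(q.astype(np.float32),cv2.DIST_HUBER,0,.01,.01).ravel();print("fit dir",v[:3],"tool x",ax,"pt off axis",np.cross(v[3:]-m,ax))
E
```

```text
t 10.9 pos [ 561.5 -141.6  142.7] F [ 0.2  0.1 -1. ] w 14.0 j [ 0.19  0.38 -0.46  0.46 -0.86 -0.51]
remaining world [-0.5  3.5 -1. ] rot [-0.002  0.001  0.001]
[[0.0, -0.0018, 0.0002, -0.0001, -0.0008, 0.0006, 0.0005], [0.0, -0.0018, 0.0002, -0.0001, -0.0008, 0.0006, 0.0005]]
pred mouth [ 561.111 -215.882  189.929] focus [ 560.6 -212.3  189. ] px [[248.648 212.771]] [[373.224 221.094]]
scene 797 mouth end t [-4.872 -4.01 ] tail -194.70047956943276
fit dir [ 0.007  0.939 -0.343] tool x [-0.005 -0.94   0.342] pt off axis [ 3.014 -1.989 -5.429]
top 409 mouth end t [-4.831 -4.61 ] tail -85.6585758524255
fit dir [-0.035  0.923 -0.384] tool x [-0.005 -0.94   0.342] pt off axis [ 8.912 -0.586 -1.491]
```

View pics/scene5.png

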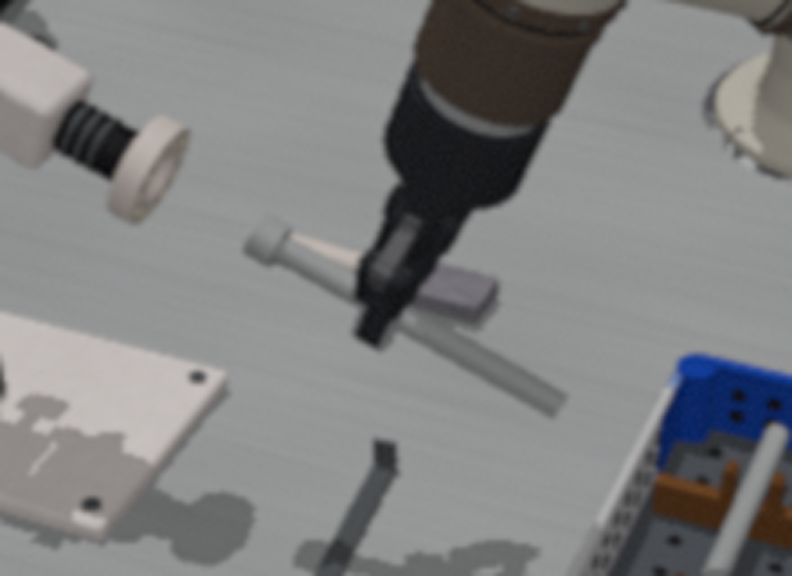

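View pics/top5.png

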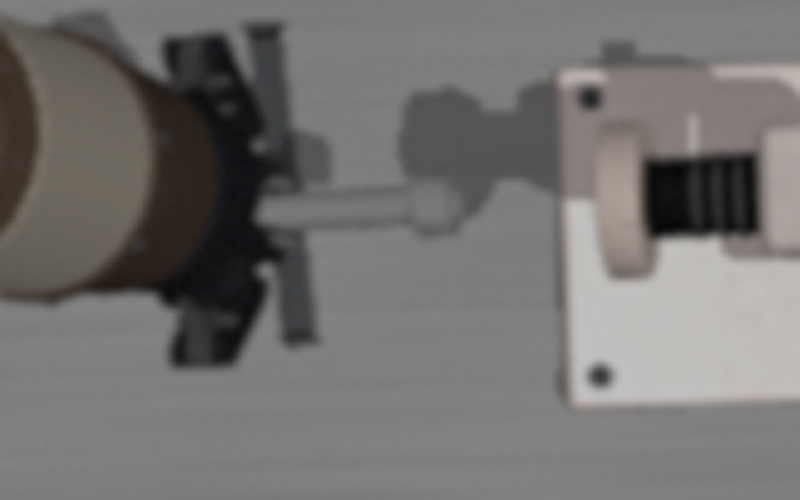

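Emit:
drive_tool(
  moves=[
    [[0,0,0,0,0,0,0],[0,0,0,0,0,0,0],[0,0,0,0,0,0,0],[0,0,0,0,0,0,0],[0,0,0,0,0,0,0]],
  ],
)

```text
clock: 11.5
position: [561.6, -141.1, 142.5]
ee_rot: [-0.695, 0.698, -0.123, -0.122]
contact_force: [0.0, -0.3, -2.3]
gripper_width: 14.3
```

```bash
python3 - <<'E'
from h import *
plan(tcpg,Rg,1,0);s=arm.read_state();print(s["joint_vel"].round(3))
r=R.from_quat(s["ee_rot"]);m=s["position"]+r.apply([86-4.5,0,-19]);print("mouth-focus",(m-F).round(1))
E
```

```text
t 11.5 pos [ 561.6 -141.1  142.5] F [ 0.  -0.3 -2.3] w 14.3 j [ 0.19  0.38 -0.46  0.46 -0.86 -0.51]
remaining world [-0.5  3.1 -0.9] rot [-0.0015  0.0012  0.0018]
[[0.0, -0.0032, 0.0005, -0.0002, -0.0015, 0.0012, 0.0018]]
[ 0.001  0.001 -0.001 -0.    -0.003  0.001]
mouth-focus [ 0.7  1.1 -0.8]
```

```bash
python3 -c "
from bench import arm
print(arm.job_done())"
```

```text
the job is handed in; nothing more can be done
None
```

I picked the sleeve out of the tray's left-hand place (the robot's left, +y) and handed the job in at about 11.5 s. The sleeve was still in the gripper, with its mouth facing the lens.

**Position:** By my estimate the mouth is about 1.5 mm from the focus point. That comes from the tool pose plus the collar end seen in the depth images.

**Alignment:** The tube direction in the scene camera's depth image matches the intended line of sight to within about 0.01 rad. The top camera's depth fit differs by about 0.06 rad. It rests on a short visible stretch of tube with few points, so I trusted the scene camera; even that figure is inside the 0.17 rad limit.

**Grip and steadiness:** The last reading showed about 14 mm of finger opening around the 16 mm tube and joint speeds of at most 0.003 rad/s. The force on the tool was about 2.3 N, roughly the sleeve's weight.

**Everything else:** The pictures show no contact with the camera or stand. The other instruments and loose objects look undisturbed wherever they appear, but I checked this only by eye. The last close-ups did not show all of them: the gallipot and most of the tray were out of frame.

**Corrections:** On the way down to the grasp the arm drifted about 5 mm sideways, and I corrected that before closing the fingers. The final move went about 3 mm past its tool target, but the collar end measured about 4.5 mm short of where I predicted, so the two nearly cancelled and I left it.

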